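Reset the analyser interlock with its key

TASK

Reset the analyser's interlock: take the key out of its stand, push it fully home into the key switch on the low cream console, turn it clockwise to its stop and then back home, draw it out and stand it back in its stand, fully down. Nobody measured where along its slot the switch plate was clamped, so feel for the keyhole and never force the key (keep it under about 30 N against the console); leave the bottle, rack and beaker alone.

Things in the scene. Friction and masses are not known exactly. Their poses are not given: they have to be found in the camera images.
- key: Key, 64 mm tall, 60 g, upright in its stand. Origin: on its axis, at the underside of its steel collar; z up, x towards its side tooth. Above: collar 28 mm across, z 0 to 6 mm, with a small pointer nub to +x (20 mm from axis); flat grey bow to grip, 30 (x) x 9 (y) mm, z 6 to 44 mm.
- key_tip (a point): Lower end of the key's shaft, on its axis, 20 mm below the key's origin, axes as the key's. The shaft is round, 6 mm across; its lowest 10 mm carry one tooth, 4 mm thick (y), reaching 11 mm from the axis towards +x.
- stand: Brown block 80 x 80 x 45 mm, fixed. Origin at the centre of its underside, z up.
- stand_top (a point): Centre of the stand's top face, axes as the stand's: where the key's origin is when it is fully down, collar on the block, x axes alike. The key's pocket opens here: x = -5 to +13 mm, y = -5 to +5 mm, 26 mm deep (2 mm play each way).
- console: Low cream metal box 160 (x) x 220 (y) x 70 mm, fixed. Origin at the centre of its underside, z up. On its top a flat aluminium switch plate, 60 (x) x 64 (y) mm, 8 mm thick, holds the keyhole.
- mount (a point): Middle of the plate's clamping slot, at the height of the plate's top (78 mm above the console's origin), axes as the console's. The lock's axis is at x = 0 here but anywhere from y = -6 to +6 mm (clamped by hand, does not move). Key's origin reaches z = 0 here when fully home, its tooth to this +x.
- mount_edge (a point): Point of the plate top 12.5 mm to +x of the mount point, level with the outer end of the keyhole. From the lock axis the hole is 7.6 mm wide (y) from x = -4.5 to 4 mm, then 5.6 mm wide to 12.5 mm: play of 0.8 mm each side in y, 1.5 mm in x. Below the plate the tooth sits in the plug; when turned it is caught under the plate.
- plug (a joint): Angle of the lock's plug: 0 at home (hard stop), growing clockwise seen from above to a hard stop at 1.2 rad. Light friction, 0.03 N m, no spring: stays where left. The key has about 0.1 rad of play in it each way, so it turns a little past to bring the plug to either stop; keep the turning moment under about 0.1 N m.
- bottle: Bystander: white closed bottle 64 mm across, 160 mm tall, origin at the centre of its underside.
- rack: Bystander: grey tube rack 70 x 180 x 50 mm with ten holes, origin at the centre of its underside.
- beaker: Bystander: glass beaker 72 mm across, 90 mm tall, origin at the centre of its underside.

How it is judged:
By the outcome, as a careful person would: the job done as asked, in the order asked, and still so for the second after the job is handed in, with the robot touching nothing.
It also fails if it takes over 70 s, if anything falls off the work surface, if the arm or the gripper's body presses on something with over 40 N, if the wrist force passes 120 N, or if a joint passes its speed limit or range.

ROBOT

A 7-joint arm with a two-finger parallel gripper is mounted at the origin on the work surface. World frame = base frame: x ahead of the robot, y to its left, z up, the work surface at z = 0. Lengths are in m, angles in rad, forces in N, time in s.
With the tool pointing down it reaches from about 0.4 to 0.85 m from the base axis. Payload 10.4 kg.
Tool frame: the origin (TCP) lies midway between the tips of the shut fingers; the grasp point (between the pads) lies 19 mm behind it; z points along the fingers, x is the direction in which the jaws open and shut, and the axes are right-handed (so a half turn about z gives the same grasp; the last joint's range is limited). The gripper opens to 87 mm and grips with 3 to 60 N. Pads are 19 mm wide; open, the fingers measure 117 mm over their backs; the gripper's body (75 mm by 190 mm) begins 51 mm behind the grasp point.
Start: joints at [-1.182, 0.332, -0.065, 1.46, 0.022, 1.35, -0.088], TCP at [0.25, 0.573, 0.188] pointing down, gripper open.
Joint ranges: [-2.6, 2.6], [-0.5, 2.12], [-1.47, 1.34], [0.16, 2.42], [-1.27, 4.41], [0.06, 2.06], [-2.6, 2.6]. Speed limits (rad/s): [2.22, 2.22, 2.79, 2.79, 3.14, 3.14, 3.14].

INTERFACE

Orientations are given as a unit quaternion [x, y, z, w].
In Python, from bench import r gives the robot as it stands. The module is installed in compiled form; this text tells all that it offers.
- The arm moves only by the tool play_rows, never from a script. Its argument "commands" is a list of rows, each a list of 7 numbers: the shift along the world's x, y, z in cm, then the turn, a rotation vector about the world's x, y, z in rad, then the finger opening in cm, from 0 to 8.7. A call has 1 to 20 rows; each row shifts and turns the commanded pose from where the row before left it; what a row does not reach is not made up. A row lasts 1/8 s, in which the tool goes at most 62.5 mm and 10.7 degrees, less where a joint would pass 70% of its speed; a pose out of reach is approached as far as the arm can. A call is refused whole if a number of a shift passes 6.25 or a number of a turn 0.188, either way. A call with a gripper value outside its range is refused whole. The fingers move at their own pace and stop on an object; "grip_force" is the grip in N (left out, the last holds). Time passes only in rows, so rows that do not move let the fingers close. It gives the time, the measured TCP pose, the force and the opening at its end, in the units of the state.
- r.read_state(): the state, without advancing time (a new reading comes with each control period).
- r.camera(name): name is "scene" or "top" or "wrist"; returns a dict with "img" (400x640x3 uint8, red, green, blue), "K" (3x3 intrinsics, pixels), "camera_from_world" (4x4, takes a point from world to camera coordinates). Camera axes: x right, y down, z forward; pixel columns grow to the right and rows downward; lengths in m; the calibration is good to about 2 mm. A picture is of the moment at which its call begins. There is no depth.
- r.close_job(): hands the job in, once; it reports no verdict.
The state is a dict: "time": time; "joint_positions": joint angles; "joint_vel": joint speeds; "joint_torque": joint torques, N m; "ee_pos": TCP position; "eef_rot": TCP orientation; "ft_force": force on the tool from outside, world axes, zero at the start; "torque": the same for the moment, N m; "width": finger opening in m.
Only numpy, scipy, OpenCV 4.12 (cv2) and the standard library are available. Lean on these libraries where they do the work, as an engineer would, in place of code of your own. Each camera call takes 0.05 s, during which the arm holds its last target. There are 200 camera calls.

## Working session

There is one attempt and no reset: what is moved stays moved. The work goes in short steps, Python scripts to look and compute and a tool call to move; the robot and the scene stay as the last step left them, time stands still between calls to the robot, and variables do not carry over. Pictures are saved under pics/ and viewed, about 8 in all and at most 12, crops included, and the job is handed in when it is done.

Besides the shell and the picture viewer there is one more tool, called as name(argument=value, ...) on one line, values as JSON. play_rows: Moves the arm, as the interface text tells. Its arguments: {"type":"object","properties":{"commands":{"type":"array","items":{"type":"array","items":{"type":"number"}}},"grip_force":{"type":"number"}},"required":["commands"]}

```bash
mkdir -p pics
cat > h.py <<'E'
import numpy as np,cv2
from bench import r
def cam(n,f=None):
    c=r.camera(n)
    if f: cv2.imwrite('pics/'+f,c['img'][:,:,::-1])
    return c
def ray(c,u,v,z):
    T=np.array(c['camera_from_world']);R,t=T[:3,:3],T[:3,3]
    o=-R.T@t;d=R.T@np.linalg.inv(c['K'])@np.array([u,v,1.])
    return o+d*(z-o[2])/d[2]
def proj(c,p):
    T=np.array(c['camera_from_world']);q=c['K']@(T[:3,:3]@np.array(p)+T[:3,3]);return q[:2]/q[2]
E
python3 - <<'E'
from h import *
c=cam('top','top.png');s=cam('scene','scene.png')
for k in (c,s):
    T=np.array(k['camera_from_world']);print(np.round(-T[:3,:3].T@T[:3,3],3),np.round(k['K'],1).tolist())
st=r.read_state();print({k:np.round(v,3).tolist() for k,v in st.items()})
E
```

```text
[ 0.378 -0.018  1.247] [[464.0, 0.0, 326.9], [0.0, 464.0, 208.0], [0.0, 0.0, 1.0]]
[ 1.144 -0.339  1.03 ] [[490.5, 0.0, 315.9], [0.0, 490.5, 194.8], [0.0, 0.0, 1.0]]
{'time': 0.1, 'joint_positions': [-1.182, 0.333, -0.065, 1.461, 0.022, 1.35, -0.089], 'joint_vel': [0.0, -0.002, 0.001, -0.001, -0.0, 0.0, 0.001], 'joint_torque': [0.002, -62.455, 0.025, -39.072, -0.061, 0.037, 0.0], 'ee_pos': [0.25, 0.572, 0.188], 'eef_rot': [0.837, 0.548, -0.001, 0.0], 'ft_force': [-0.407, -0.622, 0.15], 'torque': [-0.028, 0.0, -0.022], 'width': 0.087}
```

View pics/top.png

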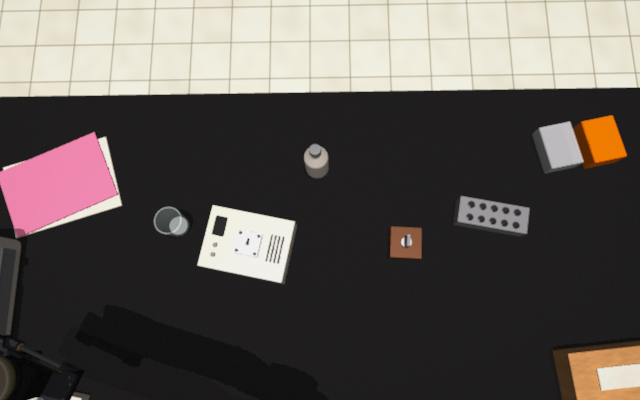

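View pics/scene.png

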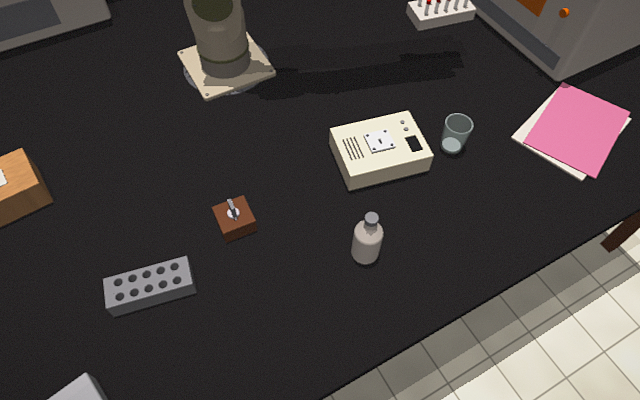

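The top view shows the console at about (247,243) with its keyhole near (248,241), and the key in its stand at about (406,242). The scene view agrees: plate at (380,140), stand at (234,215).

Run:
```python
from h import *
c=cam('top');im=c['img'][:,:,::-1]
s=cam('scene');si=s['img'][:,:,::-1]
f=lambda i,u,v,w:cv2.resize(i[v-w:v+w,u-w:u+w],(400,400),interpolation=cv2.INTER_CUBIC)
cv2.imwrite('pics/z.png',np.vstack([np.hstack([cv2.resize(f(im,247,243,20),(300,300)),cv2.resize(f(im,406,242,20),(300,300))]),np.hstack([cv2.resize(f(si,380,140,22),(300,300)),cv2.resize(f(si,234,215,25),(300,300))])]))
hsv=cv2.cvtColor(im,cv2.COLOR_BGR2HSV)
def rect(m,z,u,v):
    cs,_=cv2.findContours(m.astype(np.uint8),cv2.RETR_EXTERNAL,cv2.CHAIN_APPROX_NONE)
    q=[k for k in cs if cv2.pointPolygonTest(k,(u,v),False)>=0][0]
    P=np.array([ray(c,*p[0],z)[:2] for p in q],np.float32)
    b=cv2.minAreaRect(P);print(z,b);print(np.round(cv2.boxPoints(b),4).tolist())
m=cv2.morphologyEx((im.min(2)>110).astype(np.uint8),cv2.MORPH_CLOSE,np.ones((3,3)))
rect(m,.07,247,262)
a=hsv
print(im[232,395],im[252,417],im[262,400])
m=((hsv[:,:,1]>90)&(hsv[:,:,2]>60)).astype(np.uint8);m=cv2.morphologyEx(m,cv2.MORPH_CLOSE,np.ones((9,9)))
rect(m,.045,396,252)
for p in [(247,243),(406,242)]:print(ray(c,*p,.07))
print(np.round(c['camera_from_world'],3))
```

```text
0.07 ((0.5267360806465149, 0.20448504388332367), (0.22244425117969513, 0.16223862767219543), 77.99517822265625)
[[0.4242999851703644, 0.11259999871253967], [0.5828999876976013, 0.07880000025033951], [0.6291999816894531, 0.2964000105857849], [0.47049999237060547, 0.33009999990463257]]
[ 63  91 141] [ 67  94 144] [30 29 32]
0.045 ((0.5279525518417358, -0.20572629570960999), (0.08077564835548401, 0.08319218456745148), 87.2326431274414)
[[0.484499990940094, -0.24410000443458557], [0.5676000118255615, -0.24809999763965607], [0.5715000033378601, -0.16740000247955322], [0.48840001225471497, -0.16339999437332153]]
[0.52629477 0.2019841  0.07      ]
[ 0.52467931 -0.20336518  0.07      ]
[[-0.008 -1.    -0.015  0.003]
 [-0.98   0.011 -0.197  0.617]
 [ 0.197  0.013 -0.98   1.148]
 [ 0.     0.     0.     1.   ]]
```

View pics/z.png

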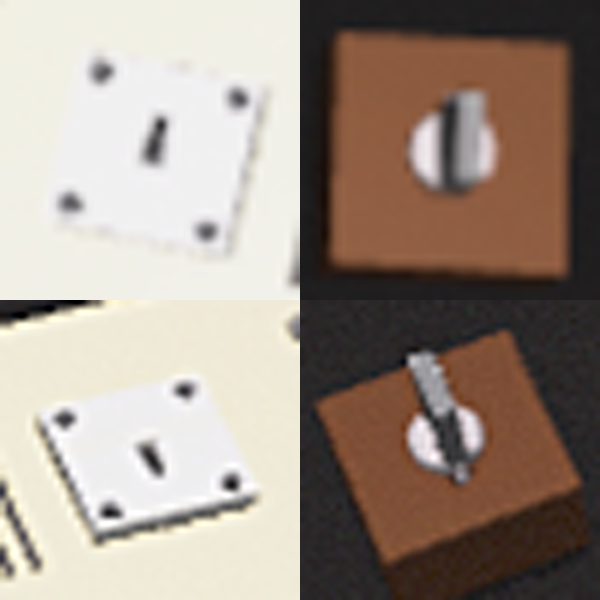

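The zoom shows a keyhole with its narrow end towards world +x, so the console yaw is about -12°. The key's nub is also towards +x, and the stand yaw is about -3°. Next I'll pass over the console for a close wrist view.

play_rows(commands=[[2.2,-3.7,0.7,0,0,0.036,8.7],[2.2,-3.7,0.7,0,0,0.036,8.7],[2.2,-3.7,0.7,0,0,0.036,8.7],[2.2,-3.7,0.7,0,0,0.036,8.7],[2.2,-3.7,0.7,0,0,0.036,8.7],[2.2,-3.7,0.7,0,0,0.036,8.7],[2.2,-3.7,0.7,0,0,0.036,8.7],[2.2,-3.7,0.7,0,0,0.036,8.7],[2.2,-3.7,0.7,0,0,0.036,8.7],[2.2,-3.7,0.7,0,0,0.036,8.7],[0,0,0,0,0,0,8.7],[0,0,0,0,0,0,8.7]])

```text
time: 1.7
ee_pos: [0.4697, 0.2034, 0.2581]
eef_rot: [0.725, 0.689, -0.0, -0.0]
ft_force: [0.1, 1.6, -0.1]
width: 0.0871
```

Run:
```python
from h import *
c=cam('wrist','w1.png')
T=np.array(c['camera_from_world']);print(np.round(-T[:3,:3].T@T[:3,3],3),np.round(T[2,:3],2))
st=r.read_state();print(st['ee_pos'],st['eef_rot'],st['ft_force'],st['time'])
for p in [(.527,.204,.078),(.525,-.205,.045)]:print(proj(c,p))
```

```text
[0.398 0.207 0.455] [ 0.26 -0.01 -0.96]
[0.46949554 0.20380063 0.25808529] [ 7.24743746e-01  6.89018433e-01 -1.64749015e-04 -2.72487642e-04] [-0.12328479  0.59619309  0.02426165] 1.75
[325.2278856  213.05094376]
[ -9.08666668 218.90562603]
```

View pics/w1.png

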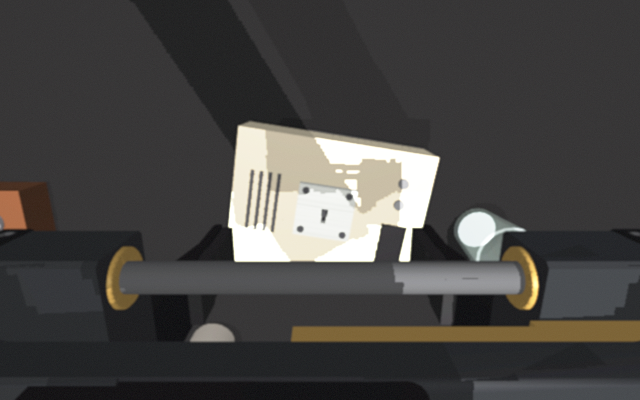

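The wrist view shows the plate at (325,210) with the keyhole at (324,215), where the top view predicted it. I'll measure the hole and the screws here.

Run:
```python
from h import *
def go(c,u0,v0,w,th):
    g=cv2.cvtColor(c['img'],cv2.COLOR_RGB2GRAY)[v0-w:v0+w,u0-w:u0+w]
    k=6;G=cv2.resize(g,None,fx=k,fy=k,interpolation=cv2.INTER_CUBIC)
    n,l,s,ce=cv2.connectedComponentsWithStats((G<th).astype(np.uint8))
    for i in range(1,n):
        if 60<s[i,4]<6000:
            uv=(ce[i]+.5)/k-.5+[u0-w,v0-w]
            ys,xs=np.where(l==i);P=np.array([ray(c,(x+.5)/k-.5+u0-w,(y+.5)/k-.5+v0-w,.078)[:2] for x,y in zip(xs,ys)])
            a=np.deg2rad(-12);R=np.array([[np.cos(a),np.sin(a)],[-np.sin(a),np.cos(a)]])
            Q=(P-[.5267,.2045])@R.T*1e3
            print(s[i,4],uv.round(1),'world',P.mean(0).round(4),'console mm',Q.mean(0).round(1),Q.min(0).round(1),Q.max(0).round(1))
print('wrist');go(cam('wrist'),324,211,32,130)
print('top');go(cam('top'),248,242,16,150)
```

```text
wrist
1011 [305.1 190. ] world [0.4989 0.1836] console mm [-22.8 -26.2] [-26.3 -29.3] [-19.3 -23.2]
976 [348.3 196.8] world [0.5091 0.2309] console mm [-22.7  22.1] [-26.4  18.8] [-19.3  25.4]
1614 [323.2 215. ] world [0.5289 0.2021] console mm [ 2.7 -1.9] [-3.4 -4.6] [10.5  0.8]
722 [299.4 228.9] world [0.5441 0.1743] console mm [ 23.3 -25.9] [ 20.1 -28.6] [ 26.3 -23.1]
726 [341.3 235.1] world [0.5541 0.2215] console mm [23.3 22.3] [20.3 19.5] [26.3 25.1]
top
494 [240.  231.9] world [0.554  0.2192] console mm [23.7 20.1] [18.1 14.6] [29.2 25.1]
```

play_rows(commands=[[0,-5,0,0,0,0,8.7],[0,-5,0,0,0,0,8.7],[0,-5,0,0,0,0,8.7],[0,-5,0,0,0,0,8.7],[0,-5,0,0,0,0,8.7],[0,-5,0,0,0,0,8.7],[0,-5,0,0,0,0,8.7],[0,-5.8,0,0,0,0,8.7],[0,0,0,0,0,0,8.7],[0,0,0,0,0,0,8.7]])

```text
time: 3.1
ee_pos: [0.4704, -0.2041, 0.2581]
eef_rot: [0.725, 0.689, -0.0, -0.0]
ft_force: [0.7, 0.2, 0.5]
width: 0.0869
```

Run:
```python
from h import *
c=cam('wrist');im=c['img'][:,:,::-1]
u,v=proj(c,(.526,-.205,.06)).astype(int);print(u,v)
w=45
cv2.imwrite('pics/w2.png',cv2.resize(im[v-w:v+w,u-w:u+w],(540,540),interpolation=cv2.INTER_CUBIC))
hsv=cv2.cvtColor(im,cv2.COLOR_BGR2HSV)
m=((hsv[:,:,1]>90)&(hsv[:,:,2]>60)).astype(np.uint8)
m=cv2.morphologyEx(m,cv2.MORPH_CLOSE,np.ones((11,11)))
cs,_=cv2.findContours(m[:250],cv2.RETR_EXTERNAL,cv2.CHAIN_APPROX_NONE)
q=min(cs,key=lambda k:abs(k.mean((0,1))-[u,v]).sum() if len(k)>60 else 1e9)
P=np.array([ray(c,*p[0],.045)[:2] for p in q],np.float32);b=cv2.minAreaRect(P);print(b,cv2.boxPoints(b).round(4).tolist())
st=r.read_state();print(st['ee_pos'],st['eef_rot'])
# collar: bright
g=im.min(2)[v-w:v+w,u-w:u+w];n,l,s,ce=cv2.connectedComponentsWithStats((g>150).astype(np.uint8))
for i in range(1,n):
  if s[i,4]>20: print(s[i],ce[i]+[u-w,v-w],ray(c,*(ce[i]+[u-w,v-w]),.051))
```

```text
323 206
((0.5243163704872131, -0.20414671301841736), (0.08151450753211975, 0.0895291268825531), 86.90129089355469) [[0.477400004863739, -0.24240000545978546], [0.5667999982833862, -0.24729999899864197], [0.5712000131607056, -0.16590000689029694], [0.48179998993873596, -0.16099999845027924]]
[ 0.47059355 -0.20356374  0.25814548] [ 7.24364512e-01  6.89417105e-01  5.19701063e-05 -3.24646633e-04]
[ 34  33  26  37 635] [324.27401575 209.5007874 ] [ 0.53243322 -0.20448005  0.051     ]
[73 57  6 18 67] [353.97014925 227.98507463] [ 0.55781407 -0.1696294   0.051     ]
```

View pics/w2.png

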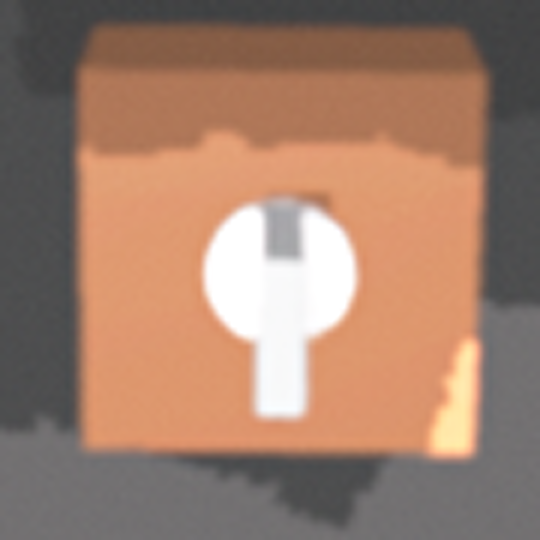

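The crop shows the stand top with corners at (78,70), (488,72), (477,457) and (80,450), the collar centred near (280,275), and the bow's top face from about (283,258) to (281,416).

Run:
```python
from h import *
c=cam('wrist')
f=lambda x,y,z:ray(c,278+(x+.5)/6-.5,161+(y+.5)/6-.5,z)[:2]
C=np.array([f(*p,.045) for p in [(78,70),(488,72),(477,457),(80,450)]]);print(C.round(4),C.mean(0))
for i in range(4):print(np.linalg.norm(C[i]-C[i-1]).round(4))
print('collar',f(280,275,.051),'L',f(202,275,.051),'R',f(358,275,.051))
print('bow',f(283,258,.089),f(281,416,.089))
```

```text
[[ 0.4865 -0.2414]
 [ 0.4908 -0.1609]
 [ 0.5721 -0.1649]
 [ 0.5666 -0.2468]] [ 0.52899394 -0.20352037]
0.0803
0.0806
0.0814
0.082
collar [ 0.52874043 -0.20370111] L [ 0.52798126 -0.21919367] R [ 0.5294996  -0.18820856]
bow [ 0.51329978 -0.20268973] [ 0.54362088 -0.20447548]
```

play_rows(commands=[[2.9,0,0,0,0,0,8.7],[2.9,0,0,0,0,0,8.7],[0,0,-4,0,0,0,6],[0,0,-4,0,0,0,5],[0,0,-4,0,0,0,4],[0,0,-3,0,0,0,4],[0,0,-2,0,0,0,4],[0,0,0,0,0,0,4],[0,0,0,0,0,0,4],[0,0,0,0,0,0,4]])

```text
time: 4.45
ee_pos: [0.5289, -0.2051, 0.0895]
eef_rot: [0.725, 0.689, 0.001, 0.001]
ft_force: [0.2, 0.4, 0.2]
width: 0.0405
```

Run:
```python
from h import *
st=r.read_state();print(st['ee_pos'],st['eef_rot'],st['width'],st['ft_force'],st['torque'])
```

```text
[ 0.52891268 -0.20508135  0.08945656] [7.24982677e-01 6.88766588e-01 6.10374745e-04 5.77003595e-04] 0.04049704776395111 [0.22966529 0.38489903 0.16520331] [ 0.03384954  0.026533   -0.0028936 ]
```

play_rows(commands=[[0,0.12,-1.6,0,0,0,4],[0,0,-1.5,0,0,0,3],[0,0,0,0,0,0,2],[0,0,0,0,0,0,0.5],[0,0,0,0,0,0,0],[0,0,0,0,0,0,0],[0,0,0,0,0,0,0],[0,0,0,0,0,0,0]], grip_force=30)

```text
time: 5.45
ee_pos: [0.5282, -0.204, 0.0575]
eef_rot: [0.725, 0.689, 0.0, -0.0]
ft_force: [-0.2, 0.0, -0.8]
width: 0.0002
```

```bash
cat > s.py <<'E'
from h import *
st=r.read_state();q=st['eef_rot']
print(st['time'],'pos',np.round(st['ee_pos'],4),'yaw',np.rad2deg(2*np.arctan2(q[1],q[0])).round(2),np.round(q[2:],4),'w',round(st['width'],4),'F',np.round(st['ft_force'],1),'M',np.round(st['torque'],3))
E
python3 s.py
```

```text
5.45 pos [ 0.5282 -0.204   0.0575] yaw 87.03 [ 0.0001 -0.    ] w 0.0002 F [-0.2  0.  -0.8] M [ 0.05  -0.015  0.027]
```

The fingers shut fully at 0.2 mm, so they did not grip the bow. I'll look before moving.

```bash
python3 - <<'E'
from h import *
s=cam('scene');i=s['img'][:,:,::-1];t=cam('top')['img'][:,:,::-1];w=cam('wrist')['img'][:,:,::-1]
f=lambda a,u,v,h:cv2.resize(a[v-h:v+h,u-h:u+h],(400,400),interpolation=cv2.INTER_CUBIC)
cv2.imwrite('pics/g1.png',np.hstack([f(i,234,205,45),f(w,320,250,100)]))
E
python3 s.py
```

```text
5.6 pos [ 0.5282 -0.204   0.0574] yaw 87.03 [ 0. -0.] w 0.0003 F [0.5 0.9 0.4] M [-0.026 -0.006 -0.026]
```

View pics/g1.png

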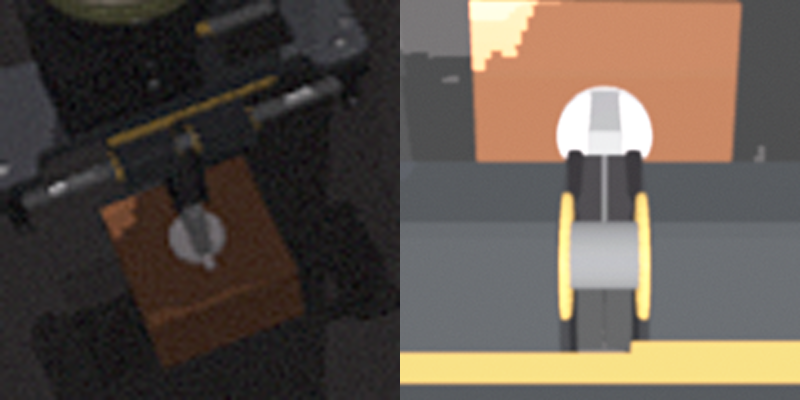

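```bash
python3 s.py
python3 - <<'E'
from h import *
s=cam('scene','s3.png');w=cam('wrist')
T=np.array(w['camera_from_world']);print(np.round(-T[:3,:3].T@T[:3,3],3),np.round(T[:3,:3],2).tolist())
p=r.read_state()['ee_pos']
for n,c in (('scene',s),('wrist',w)):
  print(n,'TCP',proj(c,p),'bowtop',proj(c,(.5287,-.2036,.089)),'collar',proj(c,(.5287,-.2036,.051)),'nub',proj(c,(.5487,-.2046,.048)))
def tri(a,b):
  A=cv2.triangulatePoints(*[(np.array(c['K'])@np.array(c['camera_from_world'])[:3]) for c in (s,w)],np.array(a,float).reshape(2,1),np.array(b,float).reshape(2,1));return (A[:3]/A[3]).ravel()
i=s['img'][:,:,::-1];v=w['img'][:,:,::-1]
cv2.imwrite('pics/g2.png',np.hstack([cv2.resize(i[180:240,205:265],(480,480),interpolation=cv2.INTER_CUBIC),cv2.resize(v[180:260,300:343],(258,480),interpolation=cv2.INTER_CUBIC)]))
E
```

```text
5.6 pos [ 0.5282 -0.204   0.0574] yaw 87.03 [ 0. -0.] w 0.0003 F [0.5 0.9 0.4] M [-0.026 -0.006 -0.026]
[ 0.456 -0.2    0.254] [[0.05, 1.0, -0.0], [0.96, -0.05, 0.26], [0.26, -0.01, -0.96]]
scene TCP [232.41133377 210.12799473] bowtop [230.86921531 202.8951758 ] collar [233.02988338 211.67214989] nub [236.30725126 218.94422542]
wrist TCP [322.17726473 220.58052519] bowtop [323.11224898 243.37781027] collar [322.91214892 217.76993071] nub [322.91424534 246.2266895 ]
```

View pics/g2.png

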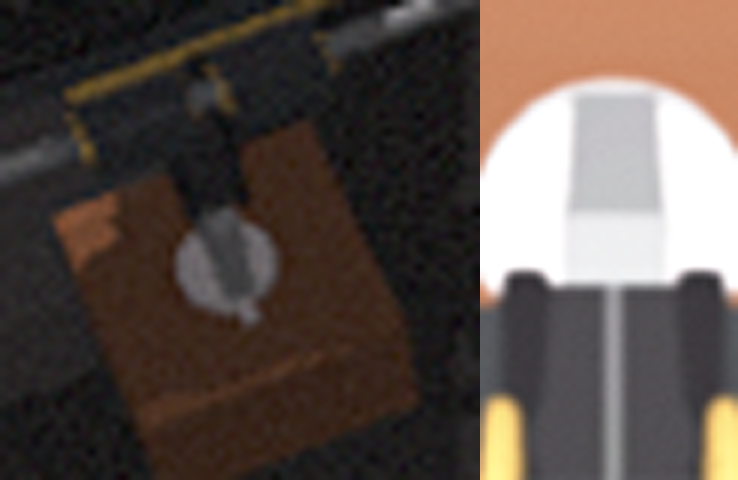

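Both views put the fingertips at z ≈ 0.09, just above the bow, while the reported TCP z is 0.0575. So the tips sit about 32 mm higher than reported. I'll test this by feel: open, go down 9 mm, and close lightly.

play_rows(commands=[[0,0,0,0,0,0,4],[0,0,0,0,0,0,4],[0,0,0,0,0,0,4],[0,0,0,0,0,0,4],[0,0,-0.3,0,0,0,4],[0,0,-0.3,0,0,0,4],[0,0,-0.3,0,0,0,4],[0,0,0,0,0,0,4],[0,0,0,0,0,0,1.5],[0,0,0,0,0,0,0],[0,0,0,0,0,0,0],[0,0,0,0,0,0,0],[0,0,0,0,0,0,0]], grip_force=5)

```text
time: 7.32
ee_pos: [0.5282, -0.204, 0.0484]
eef_rot: [0.725, 0.689, 0.0, 0.0]
ft_force: [0.6, 0.1, 1.0]
width: 0.0089
```

```bash
python3 s.py
```

```text
7.325 pos [ 0.5282 -0.204   0.0484] yaw 87.03 [0.0001 0.    ] w 0.0089 F [0.6 0.1 1. ] M [ 0.048 -0.016  0.032]
```

The width of 8.9 mm is the bow's thickness, so the true tips are about 32 mm above the reported TCP. I'll regrip lower, with the tips just above the collar.

play_rows(commands=[[0,0,0,0,0,0,3],[0,0,0,0,0,0,3],[0,0,0,0,0,0,3],[0,0,-0.5,0,0,0,3],[0,0,-0.5,0,0,0,3],[0,0,-0.5,0,0,0,3],[0,0,-0.4,0,0,0,3],[0,0,0,0,0,0,3],[0,0,0,0,0,0,1.2]], grip_force=5)

```text
time: 8.45
ee_pos: [0.5282, -0.2041, 0.0295]
eef_rot: [0.725, 0.689, 0.0, 0.0]
ft_force: [-0.1, -0.3, 0.3]
width: 0.0259
```

play_rows(commands=[[0,0,0,0,0,0,0.5],[0,0,0,0,0,0,0],[0,0,0,0,0,0,0],[0,0,0,0,0,0,0],[0,0,0,0,0,0,0]], grip_force=30)

```text
time: 9.07
ee_pos: [0.5283, -0.204, 0.0295]
eef_rot: [0.725, 0.689, 0.0, 0.0]
ft_force: [0.2, -0.1, 1.8]
width: 0.0086
```

```bash
python3 s.py
```

```text
9.075 pos [ 0.5283 -0.204   0.0295] yaw 87.03 [0.0001 0.    ] w 0.0086 F [ 0.2 -0.1  1.8] M [0.13  0.092 0.006]
```

play_rows(commands=[[0,0,1,0,0,0,0],[0,0,2,0,0,0,0],[0,0,3,0,0,0,0],[0,0,3,0,0,0,0],[0,4,0,0,0,0,0],[0,4,0,0,0,0,0],[0,4,0,0,0,-0.04,0],[0,4,0,0,0,-0.04,0],[0,4,0,0,0,-0.04,0],[0,4,0,0,0,-0.038,0],[0,4,0,0,0,0,0],[0,4,0,0,0,0,0],[0,4,0,0,0,0,0],[-0.2,4.6,0,0,0,0,0],[0,0,0,0,0,0,0],[0,0,-1.5,0,0,0,0],[0,0,0,0,0,0,0],[0,0,0,0,0,0,0]])

```text
time: 11.32
ee_pos: [0.5263, 0.2009, 0.1043]
eef_rot: [0.778, 0.629, -0.0, 0.0]
ft_force: [0.5, 0.0, -0.4]
width: 0.0089
```

```bash
python3 s.py
python3 - <<'E'
from h import *
w=cam('wrist');t=cam('top');s=cam('scene')
L=(.5264,.2026,.078)
for n,c in (('w',w),('t',t),('s',s)): print(n,proj(c,L),proj(c,(.5264,.2026,.12)))
f=lambda a,p,h,k:cv2.resize(a['img'][:,:,::-1][int(p[1])-h:int(p[1])+h,int(p[0])-h:int(p[0])+h],(k,k),interpolation=cv2.INTER_CUBIC)
cv2.imwrite('pics/k1.png',np.hstack([f(w,proj(w,L),60,440),f(s,proj(s,L),30,360)[:360] if 0 else cv2.resize(f(s,proj(s,L),30,360),(360,440))]))
print(np.round(w['K'],1).tolist())
E
```

```text
11.325 pos [0.5263 0.2009 0.1043] yaw 77.89 [-0.0002  0.    ] w 0.0089 F [ 0.5  0.  -0.4] M [ 0.06  -0.023 -0.009]
w [324.74017639 206.39064956] [325.28343535 230.09631863]
t [246.17993153 242.57303938] [243.00007866 240.44577599]
s [379.10506464 139.35095397] [381.13181187 128.2645673 ]
[[355.4, 0.0, 321.8], [0.0, 355.4, 190.6], [0.0, 0.0, 1.0]]
```

View pics/k1.png

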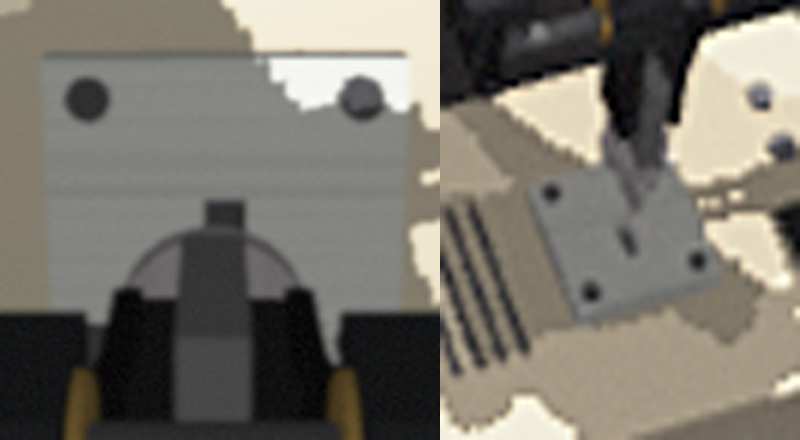

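The view shows the plate square to the tool, so the yaw is right. The keyhole's visible end is centred at crop x=225 and the key's bow and collar at 213, so the key must shift about +y. I'll compute the shift.

Run:
```python
from h import *
w=cam('wrist');f=lambda x,y,z:ray(w,264+(x+.5)/3.667-.5,146+(y+.5)/3.667-.5,z)[:2]
a=np.deg2rad(-12);ex=np.array([np.cos(a),np.sin(a)]);ey=np.array([-np.sin(a),np.cos(a)])
hole=f(225,202,.078)+4.5e-3*ex
key=f(213,228,.1198)+14e-3*ex
bow=(f(178,335,.1638)+f(249,335,.1638))/2+15e-3*ex
scr=[f(87,100,.078),f(360,98,.078)];pm=(scr[0]+scr[1])/2+23e-3*ex
print('hole',hole,'key',key,'bow',bow,'platemid',pm,'screw dist',np.linalg.norm(scr[1]-scr[0]))
d=scr[1]-scr[0];print('yaw',np.rad2deg(np.arctan2(d[1],d[0]))-90)
for k in (key,bow): print('need world mm',(hole-k)*1e3,'console',(hole-k)@ex*1e3,(hole-k)@ey*1e3)
```

```text
hole [0.52730293 0.20336102] key [0.52753308 0.20113644] bow [0.52691234 0.20134617] platemid [0.52686382 0.20314377] screw dist 0.0478808303925092
yaw -11.598873843538868
need world mm [-0.23014934  2.22458709] console -0.6876376851239452 2.1281237820089047
need world mm [0.39058782 2.014855  ] console -0.03685936777871767 2.052033355213607
```

play_rows(commands=[[0,0.21,0,0,0,0,0],[0,0,-1,0,0,0,0],[0,0,-0.8,0,0,0,0],[0,0,0,0,0,0,0],[0,0,0,0,0,0,0]])

```text
time: 12.15
ee_pos: [0.5262, 0.204, 0.0864]
eef_rot: [0.777, 0.629, 0.0, 0.0]
ft_force: [-0.2, 1.2, -0.2]
width: 0.0086
```

play_rows(commands=[[0,0,-0.2,0,0,0,0],[0,0,-0.2,0,0,0,0],[0,0,-0.1,0,0,0,0],[0,0,0,0,0,0,0],[0,0,0,0,0,0,0]])

```text
time: 12.78
ee_pos: [0.5261, 0.204, 0.0814]
eef_rot: [0.777, 0.629, -0.0, -0.0]
ft_force: [-0.6, -0.7, -0.8]
width: 0.0087
```

```bash
python3 s.py
```

```text
12.775 pos [0.5261 0.204  0.0814] yaw 77.98 [-0. -0.] w 0.0087 F [-0.6 -0.7 -0.8] M [-0.085  0.046  0.005]
```

play_rows(commands=[[0,-0.08,0,0,0,0,0],[0,0,-0.1,0,0,0,0],[0,0,-0.1,0,0,0,0],[0,0,0,0,0,0,0]])

```text
time: 13.28
ee_pos: [0.5261, 0.2033, 0.0793]
eef_rot: [0.777, 0.629, -0.0, -0.0]
ft_force: [-0.1, 0.0, -0.2]
width: 0.0087
```

```bash
python3 s.py
```

```text
13.275 pos [0.5261 0.2033 0.0793] yaw 77.98 [-0.     -0.0001] w 0.0087 F [-0.1  0.  -0.2] M [-0.008  0.009 -0.046]
```

Tip is nominally 3 mm below the plate's top with no force, so I'll go further in small checked steps.

play_rows(commands=[[0,0,-0.15,0,0,0,0],[0,0,-0.15,0,0,0,0],[0,0,-0.1,0,0,0,0],[0,0,0,0,0,0,0]])

```text
time: 13.78
ee_pos: [0.5261, 0.2032, 0.0753]
eef_rot: [0.777, 0.629, -0.0, -0.0]
ft_force: [-0.3, 0.4, -1.7]
width: 0.0089
```

```bash
python3 s.py
```

```text
13.775 pos [0.5261 0.2032 0.0753] yaw 77.98 [-0.0001 -0.    ] w 0.0089 F [-0.3  0.4 -1.7] M [ 0.014  0.031 -0.049]
```

play_rows(commands=[[0,0,-0.2,0,0,0,0],[0,0,-0.2,0,0,0,0],[0,0,-0.2,0,0,0,0],[0,0,-0.2,0,0,0,0],[0,0,0,0,0,0,0]])

```text
time: 14.4
ee_pos: [0.526, 0.2032, 0.0672]
eef_rot: [0.777, 0.629, -0.0, -0.0]
ft_force: [0.1, 0.4, -0.5]
width: 0.009
```

```bash
python3 s.py
```

```text
14.4 pos [0.526  0.2032 0.0672] yaw 77.98 [-0.0001 -0.0001] w 0.009 F [ 0.1  0.4 -0.5] M [ 0.008  0.014 -0.016]
```

play_rows(commands=[[0,0,-0.2,0,0,0,0],[0,0,-0.1,0,0,0,0],[0,0,-0.1,0,0,0,0],[0,0,0,0,0,0,0]])

```text
time: 14.9
ee_pos: [0.5261, 0.2033, 0.0633]
eef_rot: [0.777, 0.629, -0.0, -0.0]
ft_force: [-0.2, 0.1, 0.0]
width: 0.009
```

```bash
python3 s.py
```

```text
14.9 pos [0.5261 0.2033 0.0633] yaw 77.98 [-0.0001 -0.    ] w 0.009 F [-0.2  0.1  0. ] M [0.075 0.011 0.024]
```

play_rows(commands=[[0,0,-0.1,0,0,0,0],[0,0,0,0,0,0,0],[0,0,0,0,0,0,0]])

```text
time: 15.28
ee_pos: [0.5262, 0.2033, 0.0625]
eef_rot: [0.777, 0.629, 0.0, -0.0]
ft_force: [-0.1, 0.1, 1.4]
width: 0.0089
```

```bash
python3 s.py
```

```text
15.275 pos [0.5262 0.2033 0.0625] yaw 77.97 [ 0.0001 -0.    ] w 0.0089 F [-0.1  0.1  1.4] M [-0.069  0.053  0.007]
```

play_rows(commands=[[0,0,-0.05,0,0,0,0],[0,0,0,0,0,0,0],[0,0,0,0,0,0,0]])

```text
time: 15.65
ee_pos: [0.5263, 0.2033, 0.0625]
eef_rot: [0.777, 0.629, 0.0, -0.0]
ft_force: [-3.1, -1.2, 6.2]
width: 0.0092
```

```bash
python3 s.py
```

```text
15.65 pos [0.5263 0.2033 0.0625] yaw 77.98 [ 0.0002 -0.0001] w 0.0092 F [-3.1 -1.2  6.2] M [-0.247  0.591  0.011]
```

It bottomed exactly at the expected home height (0.0625) with 6 N. Next I'll turn clockwise, in parts.

play_rows(commands=[[0,0,0.03,0,0,-0.05,0],[0,0,0,0,0,-0.1,0],[0,0,0,0,0,-0.1,0],[0,0,0,0,0,-0.1,0],[0,0,0,0,0,-0.05,0],[0,0,0,0,0,0,0]])

```text
time: 16.4
ee_pos: [0.5268, 0.2038, 0.0625]
eef_rot: [0.887, 0.463, 0.001, -0.0]
ft_force: [1.8, 2.2, 1.2]
width: 0.0086
```

```bash
python3 s.py
```

```text
16.4 pos [0.5268 0.2038 0.0625] yaw 55.1 [ 0.0009 -0.    ] w 0.0086 F [1.8 2.2 1.2] M [ 0.45  -0.622  0.094]
```

play_rows(commands=[[0.04,0.04,0,0,0,0,0],[0,0,0,0,0,0,0],[0,0,0,0,0,0,0]])

```text
time: 16.77
ee_pos: [0.5268, 0.2039, 0.0625]
eef_rot: [0.887, 0.462, 0.0, -0.0]
ft_force: [0.7, 1.4, 4.8]
width: 0.009
```

```bash
python3 s.py
```

```text
16.775 pos [0.5268 0.2039 0.0625] yaw 55.08 [ 0.0004 -0.0001] w 0.009 F [0.7 1.4 4.8] M [ 0.183 -0.334 -0.01 ]
```

play_rows(commands=[[0.02,0.03,0.02,0,0,-0.08,0],[0,0,0,0,0,-0.08,0],[0,0,0,0,0,-0.08,0],[0,0,0,0,0,-0.08,0],[0,0,0,0,0,-0.08,0],[0,0,0,0,0,0,0],[0,0,0,0,0,0,0]])

```text
time: 17.65
ee_pos: [0.5271, 0.2037, 0.0625]
eef_rot: [0.961, 0.278, 0.0, 0.0]
ft_force: [2.3, -0.8, 3.6]
width: 0.0085
```

```bash
python3 s.py
```

```text
17.65 pos [0.5271 0.2037 0.0625] yaw 32.23 [0.0003 0.0001] w 0.0085 F [ 2.3 -0.8  3.6] M [-0.24 -0.74  0.01]
```

play_rows(commands=[[0.05,-0.02,0,0,0,-0.07,0],[0,0,0,0,0,-0.07,0],[0,0,0,0,0,-0.07,0],[0,0,0,0,0,-0.07,0],[0,0,0,0,0,-0.07,0],[0,0,0,0,0,-0.05,0],[0,0,0,0,0,0,0],[0,0,0,0,0,0,0]])

```text
time: 18.65
ee_pos: [0.5274, 0.2034, 0.0625]
eef_rot: [0.997, 0.081, 0.0, 0.0]
ft_force: [1.7, -2.0, 5.2]
width: 0.0089
```

```bash
python3 s.py
```

```text
18.65 pos [0.5274 0.2034 0.0625] yaw 9.29 [0.0001 0.0001] w 0.0089 F [ 1.7 -2.   5.2] M [-0.376 -0.389 -0.022]
```

```bash
cat > a.py <<'E'
from h import *
S=[]
for i in range(6): r.camera('top');st=r.read_state();S.append(np.r_[st['ft_force'],st['torque']])
q=st['eef_rot'];S=np.array(S)
print(st['time'],'pos',np.round(st['ee_pos'],4),'yaw',np.rad2deg(2*np.arctan2(q[1],q[0])).round(2),'turn',round(np.deg2rad(77.98)-2*np.arctan2(q[1],q[0]),3),'F',S.mean(0).round(2),'sd',S.std(0)[5].round(3))
E
python3 a.py
```

```text
18.95 pos [0.5273 0.2034 0.0625] yaw 9.29 turn 1.199 F [ 2.1  -1.21  5.21 -0.43 -0.38  0.01] sd 0.009
```

play_rows(commands=[[0.03,-0.03,0.02,0,0,-0.04,0],[0,0,0,0,0,-0.02,0],[0,0,0,0,0,0,0]])

```text
time: 19.32
ee_pos: [0.5274, 0.2033, 0.0625]
eef_rot: [0.999, 0.05, -0.0, 0.0]
ft_force: [0.9, -1.8, 3.8]
width: 0.009
```

```bash
python3 a.py
```

```text
19.625 pos [0.5274 0.2034 0.0625] yaw 5.79 turn 1.26 F [ 0.59 -1.19  3.74 -0.41 -0.16  0.02] sd 0.045
```

play_rows(commands=[[0,0,0,0,0,-0.03,0],[0,0,0,0,0,0,0]])

```text
time: 19.88
ee_pos: [0.5274, 0.2034, 0.0625]
eef_rot: [0.999, 0.035, -0.0, 0.0]
ft_force: [0.0, -1.3, 3.8]
width: 0.0092
```

```bash
python3 a.py
```

```text
20.175 pos [0.5275 0.2034 0.0625] yaw 4.07 turn 1.29 F [ 0.23 -1.75  2.91 -0.53 -0.02  0.01] sd 0.023
```

play_rows(commands=[[0,0,0,0,0,-0.02,0],[0,0,0,0,0,0,0]])

```text
time: 20.42
ee_pos: [0.5275, 0.2034, 0.0625]
eef_rot: [1.0, 0.025, -0.0, 0.0]
ft_force: [1.3, -2.8, 2.9]
width: 0.009
```

```bash
python3 a.py
```

```text
20.725 pos [0.5275 0.2034 0.0625] yaw 2.93 turn 1.31 F [-0.12 -2.12  2.4  -0.62  0.06  0.03] sd 0.029
```

play_rows(commands=[[0,0,0,0,0,-0.02,0],[0,0,0,0,0,0,0]])

```text
time: 20.98
ee_pos: [0.5275, 0.2034, 0.0625]
eef_rot: [1.0, 0.015, -0.0, 0.0]
ft_force: [-1.2, -3.0, 0.5]
width: 0.0087
```

```bash
python3 a.py
```

```text
21.275 pos [0.5275 0.2034 0.0625] yaw 1.78 turn 1.33 F [ 0.27 -2.22  1.9  -0.68  0.1   0.01] sd 0.02
```

play_rows(commands=[[0,0,0,0,0,-0.02,0],[0,0,0,0,0,0,0]])

```text
time: 21.52
ee_pos: [0.5275, 0.2034, 0.0625]
eef_rot: [1.0, 0.005, -0.0, 0.0]
ft_force: [-0.4, -2.3, 1.3]
width: 0.009
```

```bash
python3 a.py
```

```text
21.825 pos [0.5275 0.2034 0.0625] yaw 0.63 turn 1.35 F [-0.19 -2.56  0.87 -0.74  0.08  0.02] sd 0.025
```

play_rows(commands=[[0,-0.03,-0.01,0,0,-0.02,0],[0,0,0,0,0,0,0]])

```text
time: 22.08
ee_pos: [0.5275, 0.2034, 0.0625]
eef_rot: [1.0, -0.005, 0.0, -0.0]
ft_force: [-0.6, -2.2, 1.2]
width: 0.0087
```

```bash
python3 a.py
```

```text
22.375 pos [0.5275 0.2033 0.0625] yaw -0.51 turn 1.37 F [-0.59 -1.38  1.5  -0.46  0.17  0.03] sd 0.019
```

play_rows(commands=[[0,0,0,0,0,-0.02,0],[0,0,0,0,0,0,0]])

```text
time: 22.62
ee_pos: [0.5276, 0.2033, 0.0625]
eef_rot: [1.0, -0.015, 0.0, -0.0]
ft_force: [-0.7, -1.9, 1.8]
width: 0.0089
```

```bash
python3 a.py
```

```text
22.925 pos [0.5275 0.2033 0.0625] yaw -1.65 turn 1.39 F [-0.91 -1.25  1.98 -0.28  0.2   0.02] sd 0.028
```

1.39 rad turned without a clear stop moment, so I'll look whether the key has followed.

Run:
```python
from h import *
w=cam('wrist');s=cam('scene')
L=(.5264,.2026,.09)
f=lambda a,p,h,k:cv2.resize(a['img'][:,:,::-1][int(p[1])-h:int(p[1])+h,int(p[0])-h:int(p[0])+h],(k,k),interpolation=cv2.INTER_CUBIC)
print(proj(w,L),proj(s,L))
i=np.hstack([f(w,proj(w,L),60,400),f(s,proj(s,L),28,400)]);cv2.imwrite('pics/k2.png',cv2.convertScaleAbs(i,alpha=1.6,beta=20))
```

```text
[319.26109279 240.08304836] [379.67237531 136.24774237]
```

View pics/k2.png

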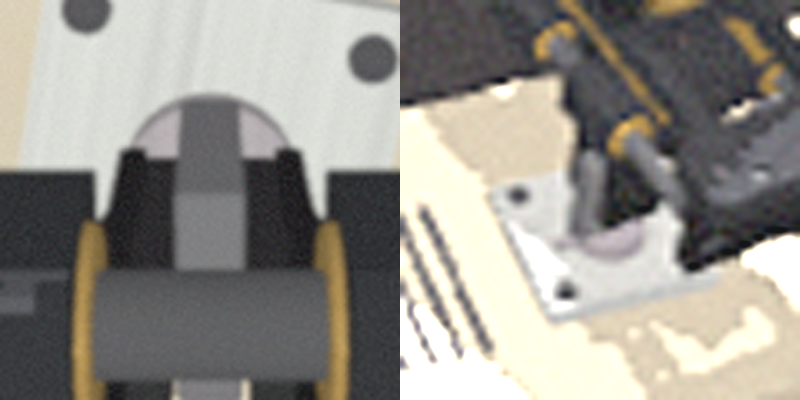

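The view shows the key has turned with the fingers, with the collar flat on the plate. I'll go on gently until the moment rises.

play_rows(commands=[[0,0,0,0,0,-0.025,0],[0,0,0,0,0,0,0]])

```text
time: 23.28
ee_pos: [0.5277, 0.2033, 0.0625]
eef_rot: [1.0, -0.027, 0.0, -0.0]
ft_force: [-0.4, -1.3, 1.5]
width: 0.009
```

```bash
python3 a.py
```

```text
23.575 pos [0.5277 0.2032 0.0625] yaw -3.09 turn 1.415 F [ 0.55 -0.19  1.57 -0.17  0.02  0.09] sd 0.02
```

play_rows(commands=[[0,0,0,0,0,-0.025,0],[0,0,0,0,0,0,0]])

```text
time: 23.82
ee_pos: [0.5277, 0.2032, 0.0625]
eef_rot: [0.999, -0.04, 0.0, -0.0]
ft_force: [0.9, 0.6, 0.5]
width: 0.009
```

```bash
python3 a.py
```

```text
24.125 pos [0.5277 0.2032 0.0625] yaw -4.52 turn 1.44 F [ 1.39  0.12  0.84 -0.06 -0.32  0.15] sd 0.048
```

The stop is felt: the moment rises to 0.09 and then 0.15 at about 1.42 rad. I'll turn back now, undoing the sideways corrections.

play_rows(commands=[[0,0,0,0,0,0.06,0],[0,0,0,0,0,0.08,0],[0,0,0,0,0,0.08,0],[-0.02,0.02,0,0,0,0.08,0],[-0.02,0.02,0,0,0,0.08,0],[-0.02,0,0,0,0,0.08,0],[-0.02,0,0,0,0,0.08,0],[0,0,0,0,0,0.08,0],[-0.01,0,0,0,0,0.08,0],[0,0,0,0,0,0,0]])

```text
time: 25.38
ee_pos: [0.5264, 0.2028, 0.0625]
eef_rot: [0.952, 0.305, -0.0, 0.0]
ft_force: [-1.4, -4.1, 4.3]
width: 0.0088
```

```bash
python3 a.py
```

```text
25.675 pos [0.5264 0.2028 0.0625] yaw 35.43 turn 0.743 F [-2.07 -4.13  5.44 -1.06  0.54  0.  ] sd 0.014
```

play_rows(commands=[[-0.04,-0.06,0.02,0,0,0.04,0],[0,0,0,0,0,0.08,0],[0,0,0,0,0,0.08,0],[0,0,0,0,0,0.08,0],[0,0,0,0,0,0.08,0],[0,0,0,0,0,0,0]])

```text
time: 26.42
ee_pos: [0.5262, 0.2026, 0.0625]
eef_rot: [0.883, 0.47, -0.0, 0.0]
ft_force: [-0.0, -2.7, 1.9]
width: 0.0089
```

```bash
python3 a.py
```

```text
26.725 pos [0.5262 0.2027 0.0625] yaw 56.14 turn 0.381 F [-0.15 -3.55  1.17 -0.94 -0.02 -0.02] sd 0.042
```

play_rows(commands=[[0,-0.05,0,0,0,0.08,0],[0,0,0,0,0,0.08,0],[0,0,0,0,0,0.08,0],[0,0,0,0,0,0.08,0],[0,0,0,0,0,0.06,0],[0,0,0,0,0,0,0]])

```text
time: 27.48
ee_pos: [0.5262, 0.2025, 0.0625]
eef_rot: [0.778, 0.629, -0.0, -0.0]
ft_force: [0.5, -2.2, -0.2]
width: 0.0086
```

```bash
python3 a.py
```

```text
27.775 pos [0.5261 0.2026 0.0626] yaw 77.95 turn 0.001 F [ 0.66 -2.96 -1.08 -0.65 -0.2  -0.01] sd 0.056
```

play_rows(commands=[[0,-0.03,-0.04,0,0,0.04,0],[0,0,0,0,0,0.03,0],[0,0,0,0,0,0,0]])

```text
time: 28.15
ee_pos: [0.5263, 0.2023, 0.0625]
eef_rot: [0.755, 0.656, 0.0, -0.0]
ft_force: [-0.9, -2.1, 2.6]
width: 0.0089
```

```bash
python3 a.py
```

```text
28.45 pos [0.5263 0.2023 0.0625] yaw 81.98 turn -0.07 F [-0.65 -2.8   4.24 -0.64  0.26  0.  ] sd 0.02
```

play_rows(commands=[[0,0,0,0,0,0.025,0],[0,0,0,0,0,0,0]])

```text
time: 28.7
ee_pos: [0.5264, 0.2023, 0.0625]
eef_rot: [0.747, 0.665, 0.0, -0.0]
ft_force: [-1.3, -2.5, 4.7]
width: 0.0087
```

```bash
python3 a.py
```

```text
29.0 pos [0.5264 0.2022 0.0625] yaw 83.4 turn -0.095 F [-1.26 -2.6   5.08 -0.64  0.28 -0.02] sd 0.021
```

play_rows(commands=[[0,0,0.01,0,0,0.025,0],[0,0,0,0,0,0,0]])

```text
time: 29.25
ee_pos: [0.5264, 0.2023, 0.0625]
eef_rot: [0.738, 0.675, 0.0, -0.0]
ft_force: [-0.1, -2.9, 4.5]
width: 0.0091
```

```bash
python3 a.py
```

```text
29.55 pos [0.5263 0.2022 0.0625] yaw 84.85 turn -0.12 F [-0.99 -2.49  5.07 -0.59  0.14 -0.01] sd 0.04
```

play_rows(commands=[[0,0,0,0,0,0.025,0],[0,0,0,0,0,0,0]])

```text
time: 29.8
ee_pos: [0.5264, 0.2022, 0.0625]
eef_rot: [0.73, 0.684, 0.0, -0.0]
ft_force: [0.1, -2.6, 5.7]
width: 0.0087
```

```bash
python3 a.py
```

```text
30.1 pos [0.5264 0.2022 0.0625] yaw 86.25 turn -0.144 F [-0.02 -2.27  5.17 -0.58  0.12 -0.01] sd 0.018
```

play_rows(commands=[[0,0,0,0,0,0.02,0],[0,0,0,0,0,0,0]])

```text
time: 30.35
ee_pos: [0.5264, 0.2022, 0.0625]
eef_rot: [0.723, 0.691, 0.0, 0.0]
ft_force: [0.2, -2.5, 4.9]
width: 0.0087
```

```bash
python3 a.py
```

```text
30.65 pos [0.5264 0.2022 0.0625] yaw 87.39 turn -0.164 F [-0.12 -2.43  4.89 -0.55  0.1  -0.01] sd 0.012
```

play_rows(commands=[[0,0,0,0,0,0.02,0],[0,0,0,0,0,0,0]])

```text
time: 30.9
ee_pos: [0.5264, 0.2022, 0.0625]
eef_rot: [0.716, 0.698, 0.0, 0.0]
ft_force: [-0.5, -2.2, 6.3]
width: 0.0088
```

```bash
python3 a.py
```

```text
31.2 pos [0.5264 0.2022 0.0625] yaw 88.52 turn -0.184 F [-0.31 -2.52  4.93 -0.58  0.08 -0.04] sd 0.013
```

play_rows(commands=[[0,0,0,0,0,0.02,0],[0,0,0,0,0,0,0]])

```text
time: 31.45
ee_pos: [0.5264, 0.2021, 0.0625]
eef_rot: [0.709, 0.705, 0.0, 0.0]
ft_force: [0.5, -2.0, 5.1]
width: 0.0086
```

```bash
python3 a.py
```

```text
31.75 pos [0.5264 0.2021 0.0625] yaw 89.67 turn -0.204 F [-0.02 -2.34  5.11 -0.6   0.07 -0.08] sd 0.016
```

The home stop is felt at -0.20 rad with a moment of -0.08. The midpoint of the two stops is 0.61 rad, as it should be. I'll go back to the aligned angle.

play_rows(commands=[[0,0,0,0,0,-0.08,0],[0,0,0,0,0,-0.08,0],[0,0,0,0,0,-0.04,0],[0,-0.04,0.02,0,0,0,0],[0,0,0,0,0,0,0]])

```text
time: 32.38
ee_pos: [0.5261, 0.2025, 0.0625]
eef_rot: [0.775, 0.632, 0.0, -0.0]
ft_force: [0.4, 0.7, 0.7]
width: 0.0084
```

```bash
python3 a.py
```

```text
32.675 pos [0.5261 0.2022 0.0625] yaw 78.29 turn -0.005 F [ 0.59  2.26  1.13  0.57 -0.06  0.01] sd 0.031
```

play_rows(commands=[[0,0.04,0.1,0,0,0,0],[0,0,0.1,0,0,0,0],[0,0,0.1,0,0,0,0],[0,0,0,0,0,0,0]])

```text
time: 33.17
ee_pos: [0.5261, 0.2022, 0.0656]
eef_rot: [0.776, 0.631, -0.0, -0.0]
ft_force: [-0.8, 2.7, -1.2]
width: 0.009
```

```bash
python3 a.py
```

```text
33.475 pos [0.5261 0.2022 0.0656] yaw 78.26 turn -0.005 F [-0.76  2.5  -0.98  0.63  0.19 -0.01] sd 0.028
```

play_rows(commands=[[0,0.06,0.1,0,0,0,0],[0,0,0.2,0,0,0,0],[0,0,0.3,0,0,0,0],[0,0,0.3,0,0,0,0],[0,0,0,0,0,0,0]])

```text
time: 34.1
ee_pos: [0.5265, 0.2028, 0.0749]
eef_rot: [0.776, 0.631, 0.0, 0.0]
ft_force: [0.3, -1.2, -0.9]
width: 0.0087
```

```bash
python3 s.py
```

```text
34.1 pos [0.5265 0.2028 0.0749] yaw 78.26 [0.0003 0.    ] w 0.0087 F [ 0.3 -1.2 -0.9] M [0.022 0.027 0.   ]
```

play_rows(commands=[[0,0,0.5,0,0,0,0],[0,0,1,0,0,0,0],[0,0,2,0,0,0,0],[0,-4,0,0,0,0,0],[0,-4,0,0,0,0,0],[0,-4,0,0,0,0.04,0],[0,-4,0,0,0,0.04,0],[0,-4,0,0,0,0.04,0],[0,-4,0,0,0,0.033,0],[0,-4,0,0,0,0,0],[0,-4,0,0,0,0,0],[0,-4,0,0,0,0,0],[0.2,-4.7,0,0,0,0,0],[0,0,-2,0,0,0,0],[0,0,-1.5,0,0,0,0],[0,0,0,0,0,0,0],[0,0,0,0,0,0,0],[0,0,0,0,0,0,0],[0,0,0,0,0,0,0]])

```text
time: 36.48
ee_pos: [0.5286, -0.2041, 0.075]
eef_rot: [0.725, 0.689, 0.0, 0.0]
ft_force: [0.0, -0.4, -0.6]
width: 0.0085
```

```bash
python3 a.py
python3 - <<'E'
from h import *
s=cam('scene');w=cam('wrist')
f=lambda a,p,h,k:cv2.resize(a['img'][:,:,::-1][int(p[1])-h:int(p[1])+h,int(p[0])-h:int(p[0])+h],(k,k),interpolation=cv2.INTER_CUBIC)
L=(.5287,-.2036,.06);M=(.528,.2026,.08)
cv2.imwrite('pics/k3.png',cv2.convertScaleAbs(np.vstack([np.hstack([f(w,proj(w,L),60,300),f(s,proj(s,L),28,300)]),np.hstack([f(s,proj(s,M),22,300)]*2)]),alpha=1.5,beta=10))
E
```

```text
36.775 pos [ 0.5283 -0.2042  0.0746] yaw 87.03 turn -0.158 F [-0.13 -0.1  -0.73  0.02 -0.    0.02] sd 0.015
```

View pics/k3.png

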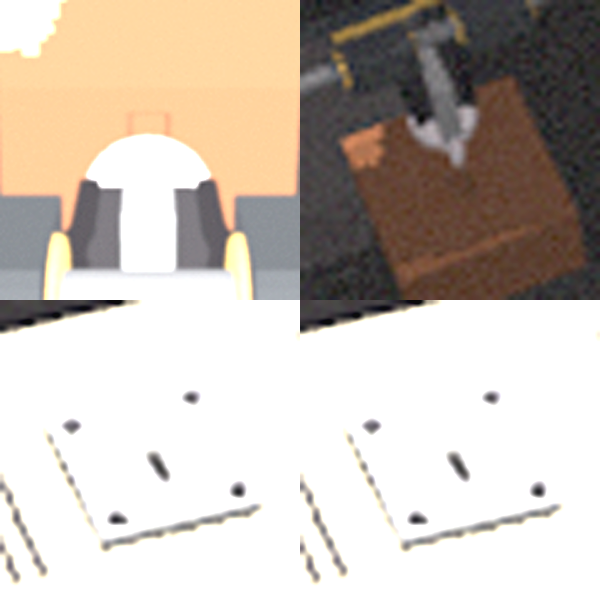

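The pocket mouth is at crop x 127–170, centred on the bow (122–176), and the console keyhole is empty. I'll lower the key.

play_rows(commands=[[0,0,-1.5,0,0,0,0],[0,0,-1,0,0,0,0],[0,0,-0.3,0,0,0,0],[0,0,0,0,0,0,0]])

```text
time: 37.38
ee_pos: [0.5281, -0.2043, 0.0463]
eef_rot: [0.725, 0.689, -0.0, -0.0]
ft_force: [0.3, -1.3, -0.7]
width: 0.0088
```

```bash
python3 s.py
```

```text
37.375 pos [ 0.5281 -0.2043  0.0463] yaw 87.02 [-0.0002 -0.0002] w 0.0088 F [ 0.3 -1.3 -0.7] M [0.026 0.056 0.009]
```

play_rows(commands=[[0,0,-0.4,0,0,0,0],[0,0,-0.4,0,0,0,0],[0,0,-0.4,0,0,0,0],[0,0,-0.2,0,0,0,0],[0,0,-0.15,0,0,0,0],[0,0,0,0,0,0,0],[0,0,0,0,0,0,0]])

```text
time: 38.25
ee_pos: [0.5283, -0.2043, 0.0312]
eef_rot: [0.725, 0.689, 0.0, 0.0]
ft_force: [0.5, 0.8, -1.3]
width: 0.0091
```

```bash
python3 s.py
```

```text
38.25 pos [ 0.5283 -0.2043  0.0312] yaw 87.03 [0.0001 0.    ] w 0.0091 F [ 0.5  0.8 -1.3] M [ 0.     0.004 -0.049]
```

play_rows(commands=[[0,0,-0.1,0,0,0,0],[0,0,-0.1,0,0,0,0],[0,0,0,0,0,0,0],[0,0,0,0,0,0,0]])

```text
time: 38.75
ee_pos: [0.5283, -0.2042, 0.0295]
eef_rot: [0.725, 0.689, 0.0, -0.0]
ft_force: [-1.7, 1.2, 5.0]
width: 0.009
```

```bash
python3 a.py
```

```text
39.05 pos [ 0.5284 -0.2042  0.0295] yaw 87.03 turn -0.158 F [-1.86  1.13  5.28  0.26  0.54  0.  ] sd 0.028
```

Seated at the original height (0.0295) with 5 N. Release and retreat upward.

play_rows(commands=[[0,0,0,0,0,0,1.5],[0,0,0,0,0,0,2.5],[0,0,0,0,0,0,2.5],[0,0,0,0,0,0,2.5],[0,0,0.5,0,0,0,3],[0,0,2,0,0,0,3],[0,0,3,0,0,0,3],[0,0,4,0,0,0,4],[0,0,4,0,0,0,4],[0,0,4,0,0,0,4],[-3,0,2,0,0,0,4],[0,0,0,0,0,0,4],[0,0,0,0,0,0,4],[0,0,0,0,0,0,4]])

```text
time: 40.8
ee_pos: [0.4984, -0.2038, 0.2233]
eef_rot: [0.725, 0.689, -0.0, -0.0]
ft_force: [-0.0, 0.1, -0.2]
width: 0.0398
```

```bash
python3 s.py
python3 - <<'E'
from h import *
s=cam('scene');w=cam('wrist')
f=lambda a,p,h,k:cv2.resize(a['img'][:,:,::-1][int(p[1])-h:int(p[1])+h,int(p[0])-h:int(p[0])+h],(k,k),interpolation=cv2.INTER_CUBIC)
L=(.5287,-.2036,.06)
cv2.imwrite('pics/k4.png',np.hstack([f(w,proj(w,L),50,400),cv2.convertScaleAbs(f(s,proj(s,L),28,400),alpha=1.5)]))
E
```

```text
40.8 pos [ 0.4984 -0.2038  0.2233] yaw 87.07 [-0.0005 -0.0005] w 0.0398 F [-0.   0.1 -0.2] M [0.047 0.034 0.01 ]
```

View pics/k4.png

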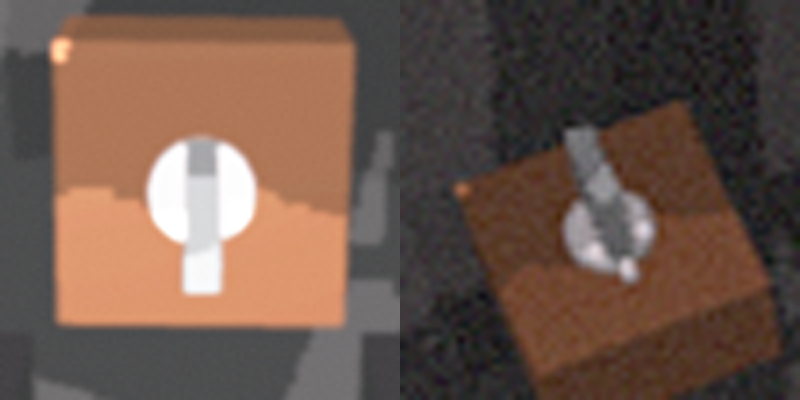

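The key stands upright in the stand with its collar down on the block, and the gripper is clear.

```bash
python3 -c "
from bench import r
print(r.close_job())"
```

```text
the job is handed in; nothing more can be done
None
```

I took the key out of its stand and pushed it fully home in the switch. I then turned it clockwise to its stop and back to its home stop, drew it out, and stood it back in its stand. I handed the job in at about 41 s of the 70 s allowed.

**Checks that passed**
- **Insertion:** the key bottomed at exactly the expected home height. The console pushed back with about 6 N.
- **Turn:** I felt the clockwise stop at about 1.42 rad and the home stop at about -0.20 rad. The midpoint is 0.61 rad, where 0.6 was expected.
- **Back in the stand:** the key seated at the same height it was picked up from (reported z 0.0295), with about 5 N. The last picture shows it upright, collar on the block, and the gripper clear.
- **Console and bystanders:** the keyhole was empty after I drew the key out. I did not touch the bottle, rack or beaker.

**Checks that failed or disagreed**
- **Fingertip height:** the real fingertips are about 32 mm above the reported TCP, so my first grip closed on nothing. I found the error in two views, confirmed it by feel, and gripped lower.
- **Clockwise moment:** it reached about 0.15 N m for roughly half a second at the clockwise stop. That is over the advised 0.1 N m, and I backed off at once. At the home stop it was about 0.08 N m.
- **Key play:** the play came out at about 0.2 rad each way, where about 0.1 was stated.

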